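# Unscrew the spice mill's locking cap

### The arm

A 6-joint arm with a two-finger parallel gripper is mounted at the origin on the work surface. World frame = base frame: x ahead of the robot, y to its left, z up, the work surface at z = 0. Lengths are in m, angles in rad, forces in N, time in s.
With the tool pointing down it reaches from about 0.3 to 0.775 m from the base axis. Payload 14.6 kg.
Tool frame: the origin (TCP) lies midway between the tips of the shut fingers; the grasp point (between the pads) lies 19 mm behind it (ctrl.pinch_z is the distance from the TCP to the grasp point, in m); z points along the fingers, y is the line along which they close (so a half turn about z gives the same grasp; the last joint's range is limited). The gripper opens to 94 mm and grips with 3 to 60 N. Pads are 16 mm wide; open, the fingers measure 119 mm over their backs; the gripper's body (75 mm by 177 mm) begins 78 mm behind the grasp point.
Start: joints at [1.224, 0.3, 1.521, -0, 1.321, -0.067], TCP at [0.152, 0.529, 0.205] pointing down, gripper open.
Joint ranges: [-3.03, 3.03], [-0.79, 2.21], [0.23, 2.52], [-1.04, 4.18], [0, 3.07], [-2.55, 2.55]. Speed limits (rad/s): [2.22, 2.22, 2.57, 3.14, 3.14, 3.14].

### API

Orientations are given as [roll, pitch, yaw] about the fixed x, y, z axes, in that order (R = Rz(yaw) Ry(pitch) Rx(roll)).
In Python, from station import ctrl gives the robot as it stands.
- The arm moves only by the tool jog_arm, never from a script. Its argument "motion" is a list of rows, each a list of 7 numbers: the shift along the tool's x, y, z in m, then the turn, a rotation vector about the tool's x, y, z in rad, then the opening, from -1 (shut) to 1 (fully open). In form: [[tx, ty, tz, rx, ry, rz, gripper], ...]. A call has 1 to 5 rows; each row shifts and turns the commanded pose from where the row before left it, along the tool's axes as they then stand; what a row does not reach is not made up. A row lasts 1/10 s, in which the tool goes at most 50 mm and 8.59 degrees, less where a joint would pass 70% of its speed; a pose out of reach is approached as far as the arm can. A call is refused whole if a number of a shift passes 0.05 or a number of a turn 0.15, either way. A call with a gripper value outside its range is refused whole. The fingers move at their own pace and stop on an object; "squeeze" is the grip in N (left out, the last holds). Time passes only in rows, so rows that do not move let the fingers close. It gives the time, the measured TCP pose, the force, the opening and the grip force at its end, in the units of the state.
- ctrl.get_obs(): the state, without advancing time (a new reading comes with each control period).
- ctrl.camera(name): name is "scene" or "top" or "wrist"; returns the picture (384x512x3 uint8, red, green, blue); there is no depth.
- ctrl.camera_model(name): a dict with "intrinsics" (3x3 intrinsics, pixels), "rvec" (rotation vector, rad) and "tvec" (3), from world to camera coordinates, as OpenCV has them. Camera axes: x right, y down, z forward; pixel columns grow to the right and rows downward; lengths in m; the calibration is good to about 2 mm. A picture is of the moment at which its call begins: read the wrist's pose just before it. camera_model takes no time and is no camera call; for the wrist camera it gives the pose at the moment of the call.
- ctrl.hand_in(): hands the job in; it is judged then, once.
The state is a dict: "time_s": time; "qpos": joint angles; "joint_vel": joint speeds; "tau": joint torques, N m; "ee_pos": TCP position; "eef_rot": TCP orientation; "force": force on the tool from outside, world axes, zero at the start; "moment": the same for the moment, N m; "grip_width": finger opening in m; "grip_force": force on a finger pad.
Only numpy, scipy, OpenCV 4.12 (cv2) and the standard library are available. Lean on these libraries where they do the work, as an engineer would, in place of code of your own. Each camera call takes 0.05 s, during which the arm holds its last target. There are 200 camera calls.

### The job

The spice mill has to be opened for cleaning: slide its clear guard by the red knob all the way aside, then unscrew the black locking cap from the spindle. Nothing shows whether this mill has a right-hand or a left-hand thread, so try the cap both ways, feel out which way it comes loose, turn it until it is free of the thread and lift it off. Finish while still holding the cap in the gripper, upright and still, at least 6 cm above its seat and touching nothing else, with the guard left open; do not knock over or shift the jar, the brush or the bowl.

Things in the scene. Friction and masses are not known exactly. Their poses are not given: they have to be found in the camera images.
- mill: Spice mill, fixed: blue housing 222 (x) by 242 (y) mm, steel deck on top 120 mm up. Origin on the spindle's axis at table level; z up, +y is the way the guard opens. Housing x -158 to 64, y -69 to 173 mm. A cream motor can 82 mm across stands on the deck at x = -109 mm, up to 173 mm above the table. Guard rails 5 mm high run along y on the deck at x = -45 and 45 mm.
- guard (a joint): Slide of the clear guard: 0 = closed over the cap, 0.122 m = fully open at its stop, towards the mill's +y. Rubs with about 2 N, stays where left. The guard is a clear tunnel hood 88 (x) by 84 (y) mm, top 51 mm above the deck, open at both ends; fully open, its near edge is 80 mm from the spindle axis.
- guard_knob (a point): Middle of the red knob on the guard's roof: upright, round, 24 mm across, 34 mm high; this point is 12 mm below the knob's top and 22 mm above the roof. It moves with the guard and stands over the cap when the guard is closed.
- cap: Black fluted locking cap, 50 mm across, 36 mm high, about 90 g, white index mark on top along its +x. Origin: centre of its underside; z up. It sits round the spindle, underside about 4 mm above the deck; at the start its +x is within 0.1 rad of the mill's +x. The spindle ends 19 mm above the cap's underside, so lift 25 mm or more before moving aside.
- seat (a point): Point on the spindle axis under the seated cap, 124 mm above the table. The thread is coarse, of right or left hand (anticlockwise or clockwise from above loosens). The wrong way the cap turns at most 0.2 rad, then stops hard. The right way it turns lightly, rising about 3 mm on a spring washer, comes free about 1.0 rad from its start (turn it 1.2; hard stop past 1.35) and cannot be lifted before.
- jar: Brown spice jar with a wooden lid, 68 mm across, 105 mm high, standing; origin at the centre of its underside. Leave alone.
- brush: Cleaning brush lying on the table; origin under its middle. Leave alone.
- bowl: White bowl, 90 mm across, 40 mm high; origin at the centre of its underside. Leave alone.

How it is judged:
On the way, in this order (a step that is already met when the one before it is completed fails the run):
1. the guard is slid fully aside while the cap is still on (value of joint guard above 0.112 m and z of cap in the frame of seat below 0.01 m), for 0.1 s.
2. the cap is turned loose on its seat (angle between the x axis of cap and the x axis of mill, either way round above 0.9 rad and z of cap in the frame of seat below 0.012 m and horizontal distance between cap and seat below 0.006 m), for 0.02 s.
3. the cap is lifted off (z of cap in the frame of seat above 0.03 m), for 0.1 s.
At the end, for the whole second after the job is handed in: The cap is gripped by the fingers with its underside at least 55 mm above its seat, within 0.3 rad of upright, still (below 0.03 m/s), touching no other thing, and the guard is open to 112 mm or more (z of cap in the frame of seat above 0.055 m and angle between cap's own z axis and vertical below 0.3 rad and contact force between the fingers and cap above 1 N and contact force between cap and mill below 0.1 N and contact force between cap and jar below 0.1 N and contact force between cap and brush below 0.1 N and contact force between cap and bowl below 0.1 N and linear speed of cap below 0.03 m/s and value of joint guard above 0.112 m); the arm keeps its last pose, push and grip.
It fails at once if the jar is shifted by more than 2 cm or tipped (distance of jar from where it was at the start of the episode above 0.02 m or angle between jar's own z axis and vertical above 0.3 rad).
It fails at once if the brush is shifted by more than 2 cm (distance of brush from where it was at the start of the episode above 0.02 m).
It fails at once if the bowl is shifted by more than 2 cm or tipped (distance of bowl from where it was at the start of the episode above 0.02 m or angle between bowl's own z axis and vertical above 0.3 rad).
It also fails if it takes over 54 s, if anything falls off the work surface, if the arm or the gripper's body presses on something with over 40 N, if the wrist force passes 120 N, or if a joint passes its speed limit or range.

## Working session

There is one attempt and no reset: what is moved stays moved. The work goes in short steps, Python scripts to look and compute and a tool call to move; the robot and the scene stay as the last step left them, time stands still between calls to the robot, and variables do not carry over. Pictures are saved under pics/ and viewed, at most 10 in all, crops included, and the job is handed in when it is done.

Besides the shell and the picture viewer there is one more tool, called after ">>>" by a JSON object that holds its "name" and its "arguments". jog_arm: Moves the arm, as the interface text tells. Its arguments: {"type":"object","properties":{"motion":{"type":"array"},"squeeze":{"type":"number"}},"required":["motion"]}

```bash
mkdir -p pics; ls; python3 - <<'E'
from station import ctrl
import cv2,numpy as np
for n in("scene","top"):
    im=ctrl.camera(n); cv2.imwrite(f"pics/{n}0.png",cv2.resize(im[...,::-1],(800,600),interpolation=cv2.INTER_CUBIC))
    np.save(f"pics/{n}0.npy",im)
    m=ctrl.camera_model(n); R=cv2.Rodrigues(np.array(m["rvec"]))[0]; print(n,m["intrinsics"],-R.T@np.array(m["tvec"]).ravel(),R)
print(ctrl.get_obs())
E
```

```text
pics
scene [[393.5748145    0.         258.00675224]
 [  0.         393.5748145  195.01492456]
 [  0.           0.           1.        ]] [ 1.17257318 -0.73816338  1.08502118] [[ 0.80893727  0.58771325 -0.01461616]
 [ 0.42006313 -0.59521748 -0.68502782]
 [-0.41129972  0.54800482 -0.72837027]]
top [[378.07133076   0.         255.14770969]
 [  0.         378.07133076 191.24200054]
 [  0.           0.           1.        ]] [ 0.4321091  -0.02069524  1.13614838] [[ 0.03262623 -0.99946692  0.0011891 ]
 [-0.97704709 -0.0321449  -0.21058418]
 [ 0.21051015  0.00570876 -0.977575  ]]
{'time_s': 0.1, 'qpos': array([ 1.22439341e+00,  3.00402687e-01,  1.52149130e+00,  2.11554427e-07,
        1.32069639e+00, -6.65547216e-02]), 'joint_vel': array([ 0.00039537, -0.00180731, -0.00079242, -0.00039906,  0.00015257,
       -0.00130846]), 'tau': array([ 2.11102400e-03, -5.32650197e+01, -3.53278148e+01,  7.08786445e-02,
        2.35961471e-02, -6.66347387e-05]), 'ee_pos': array([0.15181821, 0.52839911, 0.20496184]), 'eef_rot': array([-3.14059715e+00, -6.65585675e-05,  2.86174437e+00]), 'force': array([ 0.08115943, -0.52557977, -0.01505155]), 'moment': array([ 0.03270777, -0.06023819,  0.05082795]), 'grip_force': 0.0, 'grip_width': 0.09388346447415193}
```

View pics/top0.png

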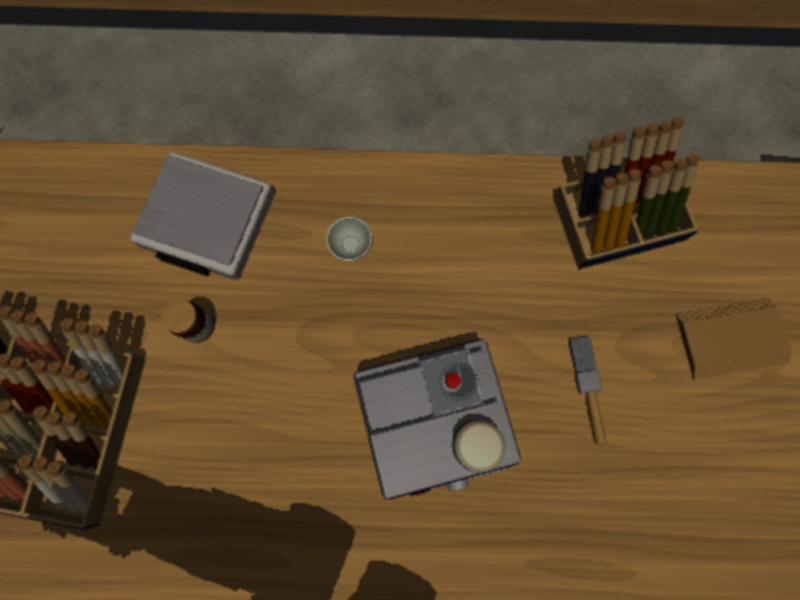

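View pics/scene0.png

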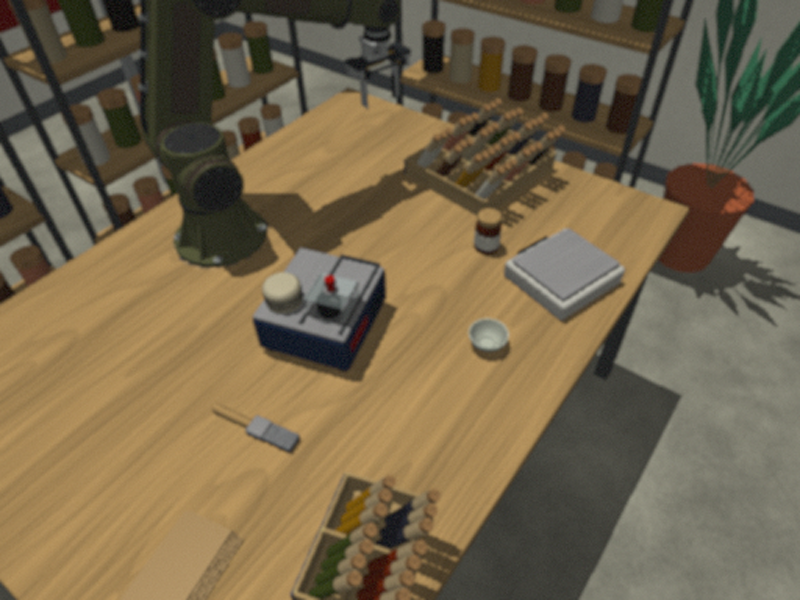

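The top view shows the mill deck with corners at about (357,376), (485,341), (520,462) and (387,497). The red knob is at (453,380) and the motor can at (479,445). The jar (188,320), bowl (349,238) and brush (587,390) are all well clear.

```bash
cat > h.py <<'E'
from station import ctrl
import cv2,numpy as np
from scipy.spatial.transform import Rotation as Ro
def ray(n,uv,z,m=None):
    m=m or ctrl.camera_model(n); R=cv2.Rodrigues(np.array(m["rvec"]))[0]; c=-R.T@np.array(m["tvec"]).ravel()
    d=R.T@np.linalg.inv(m["intrinsics"])@np.array([*uv,1.]); return c+d*(z-c[2])/d[2]
E
python3 - <<'E'
from h import *
s=1.5625
P=np.array([ray("top",(u/s,v/s),.12)[:2] for u,v in[(485,341),(357,376),(387,497),(520,462)]])
Q=np.array([[64,-69],[64,173],[-158,173],[-158,-69]])/1e3
Rm,_=Ro.align_vectors(np.c_[P-P.mean(0),[0]*4],np.c_[Q-Q.mean(0),[0]*4])
yaw=Rm.as_euler('xyz')[2]; o=P.mean(0)-(Rm.apply(np.r_[Q.mean(0),0]))[:2]
print("origin",o,"yaw",yaw, P)
for n in("top","scene"):
    im=np.load(f"pics/{n}0.npy").astype(int); mk=(im[...,0]>130)&(im[...,1]<60)&(im[...,2]<60)
    mk[:, :]&=True; ys,xs=np.nonzero(mk)
    k=(abs(xs-(290 if n=="top" else 211))<12)&(abs(ys-(243 if n=="top" else 182))<12)
    print(n,k.sum(),xs[k].mean(),ys[k].mean(),ray(n,(xs[k].mean(),ys[k].mean()),.20 if n=="top" else .195))
E
```

```text
origin [ 0.50805127 -0.12309207] yaw 0.2882168740849638 [[ 0.58109276 -0.16675447]
 [ 0.5135385   0.05209834]
 [ 0.31779911 -0.00647817]
 [ 0.38040672 -0.22525119]]
top 7 289.7142857142857 245.42857142857142 [ 0.50035581 -0.1045677   0.2       ]
scene 14 210.78571428571428 178.14285714285714 [ 0.50068446 -0.09608813  0.195     ]
```

>>> {"name": "jog_arm", "arguments": {"motion": [[0, 0, -0.04, 0, 0, 0.143, 1], [0, 0, -0.04, 0, 0, 0.143, 1], [0, 0, -0.04, 0, 0, 0.143, 1], [0, 0, -0.03, 0, 0, 0.143, 1], [0, 0, 0, 0, 0, 0.143, 1]]}}

```text
time_s: 0.6
ee_pos: [0.1521, 0.5292, 0.3596]
eef_rot: [3.137, -0.004, 2.141]
force: [0.0, 0.0, 0.1]
grip_width: 0.0937
grip_force: 0.0
```

>>> {"name": "jog_arm", "arguments": {"motion": [[0, 0, 0, 0, 0, 0.143, 1], [0, 0, 0, 0, 0, 0.143, 1], [-0.047, 0.01, 0, 0, 0, 0, 1], [-0.047, 0.01, 0, 0, 0, 0, 1], [-0.047, 0.01, 0, 0, 0, 0, 1]]}}

```text
time_s: 1.1
ee_pos: [0.2212, 0.4005, 0.3549]
eef_rot: [-3.141, 0.001, 1.862]
force: [1.7, -0.1, 0.4]
grip_width: 0.0942
grip_force: 0.0
```

>>> {"name": "jog_arm", "arguments": {"motion": [[-0.047, 0.01, 0, 0, 0, 0, 1], [-0.047, 0.01, 0, 0, 0, 0, 1], [-0.047, 0.01, 0, 0, 0, 0, 1], [-0.047, 0.01, 0, 0, 0, 0, 1], [-0.047, 0.01, 0, 0, 0, 0, 1]]}}

```text
time_s: 1.6
ee_pos: [0.3364, 0.1893, 0.3554]
eef_rot: [3.141, 0.0, 1.861]
force: [1.0, 1.3, -0.0]
grip_width: 0.0942
grip_force: 0.0
```

>>> {"name": "jog_arm", "arguments": {"motion": [[-0.047, 0.01, 0, 0, 0, 0, 1], [-0.047, 0.01, 0, 0, 0, 0, 1], [-0.047, 0.01, 0, 0, 0, 0, 1], [-0.047, 0.01, 0, 0, 0, 0, 1], [0, 0, 0, 0, 0, 0, 1]]}}

```text
time_s: 2.1
ee_pos: [0.4294, 0.0185, 0.3544]
eef_rot: [-3.14, -0.0, 1.856]
force: [0.0, 0.1, -0.2]
grip_width: 0.0939
grip_force: 0.0
```

>>> {"name": "jog_arm", "arguments": {"motion": [[-0.045, 0.011, 0, 0, 0, 0, 1], [-0.045, 0.011, 0, 0, 0, 0, 1], [-0.045, 0.011, 0, 0, 0, 0, 1], [0, 0, 0, 0, 0, 0, 1]]}}

```text
time_s: 2.5
ee_pos: [0.4995, -0.1004, 0.3537]
eef_rot: [-3.139, -0.001, 1.858]
force: [-0.6, 0.4, -0.6]
grip_width: 0.0939
grip_force: 0.0
```

```bash
python3 - <<'E'
from h import *
o=ctrl.get_obs(); m=ctrl.camera_model("wrist"); im=ctrl.camera("wrist"); np.save("pics/w1.npy",im)
print(o["ee_pos"],o["eef_rot"],m); np.save("pics/w1m.npy",m,allow_pickle=True)
cv2.imwrite("pics/w1.png",cv2.resize(im[...,::-1],(800,600),interpolation=cv2.INTER_CUBIC))
E
```

```text
[ 0.49953225 -0.10044444  0.35370692] [-3.13891822e+00 -1.13469680e-03  1.85762523e+00] {'intrinsics': array([[266.25306263,   0.        , 251.27031762],
       [  0.        , 266.25306263, 192.79226471],
       [  0.        ,   0.        ,   1.        ]]), 'rvec': array([-2.86070475, -0.41433651, -0.04754551]), 'tvec': array([-0.45106959, -0.29327718,  0.47599682])}
```

View pics/w1.png

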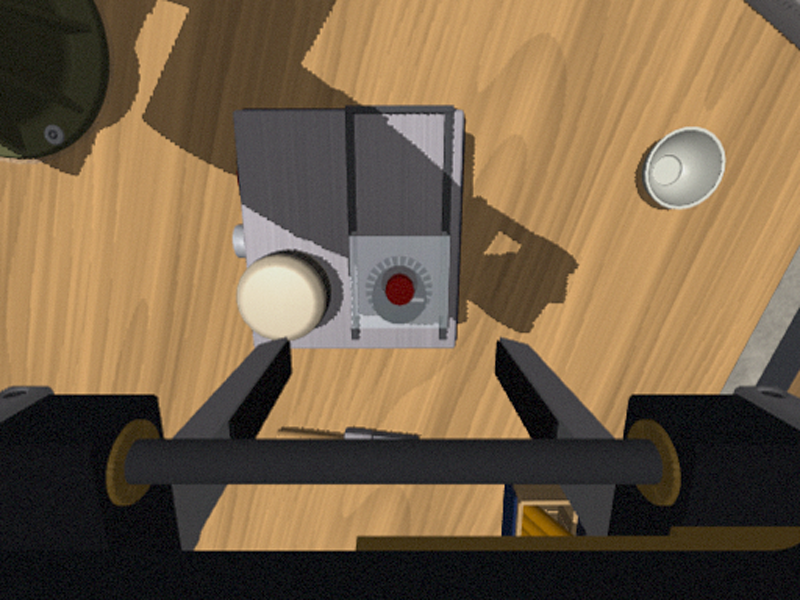

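The wrist view shows the red knob top at (399,289), in line with the cap beneath it. The guard hood spans x 350–450 and y 235–328. The rails run from (350,108) to (355,335) and from (447,108) to (443,335).

```bash
python3 - <<'E'
from h import *
m=np.load("pics/w1m.npy",allow_pickle=True).item(); s=1.5625
f=lambda u,v,z:ray("wrist",(u/s,v/s),z,m)
k=f(399,289,.205);print("knob",k,"cap",f(399,291,.160))
for a,b,z in[((350,108),(355,335),.125),((447,108),(443,335),.125),((235,110),(252,340),.12),((464,108),(456,345),.12)]:
    A,B=f(*a,z),f(*b,z); d=A-B; print(A[:2],B[:2],np.hypot(*d[:2]),"yaw",np.arctan2(d[1],d[0])-np.pi/2)
yaw=1.858;d=k-ctrl.get_obs()["ee_pos"];print(d@[np.cos(yaw),np.sin(yaw),0],d@[np.sin(yaw),-np.cos(yaw),0])
E
```

```text
knob [ 0.50603271 -0.10008028  0.205     ] cap [ 0.50999708 -0.11153166  0.16      ]
[0.42152957 0.03083544] [ 0.48249072 -0.17685616] 0.2164533654572955 yaw 0.2854991083403742
[0.50559559 0.05560923] [ 0.56968537 -0.15098379] 0.216305751688119 yaw 0.3008085239033891
[3.20069026e-01 1.32465807e-04] [ 0.38014341 -0.21481529] 0.22318482911954984 yaw 0.27252983610369874
[0.5207967  0.06104864] [ 0.58734976 -0.15913132] 0.2300185288307752 yaw 0.2935350087130171
-0.003508771526008499 0.006541880009883274
```

>>> {"name": "jog_arm", "arguments": {"motion": [[-0.0035, 0.0065, 0.045, 0, 0, 0, 0.5], [0, 0, 0.045, 0, 0, 0, 0.2], [0, 0, 0.045, 0, 0, 0, 0.2], [0, 0, 0.038, 0, 0, 0, 0.2], [0, 0, 0, 0, 0, 0, 0.2]], "squeeze": 15}}

```text
time_s: 3.05
ee_pos: [0.5033, -0.0971, 0.1786]
eef_rot: [-3.135, -0.004, 1.862]
force: [0.3, 0.0, -0.1]
grip_width: 0.0581
grip_force: 0.0
```

>>> {"name": "jog_arm", "arguments": {"motion": [[0, 0, 0, 0, 0, 0, -1], [0, 0, 0, 0, 0, 0, -1], [0, 0, 0, 0, 0, 0, -1], [0, 0, 0, 0, 0, 0, -1], [0, 0, 0, 0, 0, 0, -1]], "squeeze": 15}}

```text
time_s: 3.55
ee_pos: [0.5045, -0.0994, 0.1835]
eef_rot: [-3.139, 0.0, 1.861]
force: [-11.4, -1.7, 9.5]
grip_width: 0.0237
grip_force: 15.0
```

>>> {"name": "jog_arm", "arguments": {"motion": [[0.02, -0.001, -0.001, 0, 0, 0, -1], [0.025, 0, 0, 0, 0, 0, -1], [0.025, 0, 0, 0, 0, 0, -1], [0.025, 0, 0, 0, 0, 0, -1], [0.02, 0, 0, 0, 0, 0, -1]]}}

```text
time_s: 4.05
ee_pos: [0.4717, 0.011, 0.1838]
eef_rot: [3.141, 0.002, 1.861]
force: [0.4, -2.8, 0.9]
grip_width: 0.0207
grip_force: 0.0
```

>>> {"name": "jog_arm", "arguments": {"motion": [[0.008, 0, 0, 0, 0, 0, -1], [0, 0, 0, 0, 0, 0, -1]]}}

```text
time_s: 4.25
ee_pos: [0.4695, 0.0192, 0.1839]
eef_rot: [3.141, -0.0, 1.862]
force: [0.9, -0.5, -0.3]
grip_width: 0.0011
grip_force: 0.0
```

```bash
cat > look.py <<'E'
import sys
from h import *
n=sys.argv[1];cam=sys.argv[2] if len(sys.argv)>2 else "wrist"
o=ctrl.get_obs(); m=ctrl.camera_model(cam); im=ctrl.camera(cam); np.save(f"pics/{n}m.npy",m,allow_pickle=True);np.save(f"pics/{n}.npy",im)
print(o["ee_pos"],o["eef_rot"]); cv2.imwrite(f"pics/{n}.png",cv2.resize(im[...,::-1],(800,600),interpolation=cv2.INTER_CUBIC))
E
python3 look.py w2
```

```text
[0.46952665 0.01920296 0.18390979] [ 3.14083304e+00 -8.55815459e-05  1.86189182e+00]
```

View pics/w2.png

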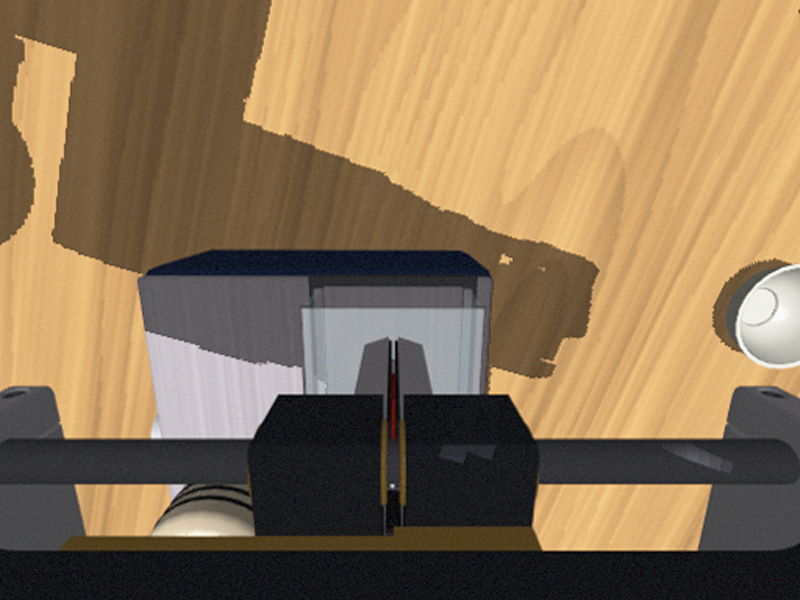

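The guard moved most of the way but the shut fingers slid off forward past the knob (red visible behind them at (393,400)). The hood's far edge is at y≈308 and the rail end at ≈287.

```bash
python3 - <<'E'
from h import *
m=np.load("pics/w2m.npy",allow_pickle=True).item(); s=1.5625
f=lambda u,v,z:ray("wrist",(u/s,v/s),z,m)
e=np.array([np.cos(1.86),np.sin(1.86),0]);ey=np.array([e[1],-e[0],0])
o=ctrl.get_obs()["ee_pos"]
for p in[(394,308,.171),(394,250,.118),(302,308,.171),(487,308,.171)]:
    d=f(*p)-o;print(p,d@e,d@ey)
E
```

```text
(394, 308, 0.171) 0.020592854048001236 0.0023151924688238706
(394, 250, 0.118) 0.04135842485112596 0.002413318491041497
(302, 308, 0.171) 0.02048957450182244 -0.041675939824147044
(487, 308, 0.171) 0.020697248937495045 0.04678139671106902
```

>>> {"name": "jog_arm", "arguments": {"motion": [[0, 0, -0.04, 0, 0, 0, -1], [-0.045, 0, -0.02, 0, 0, 0, -1], [-0.045, 0, 0, 0, 0, 0, -1], [-0.045, 0, 0, 0, 0, 0, -1], [0, 0, 0, 0, 0, 0, -1]]}}

```text
time_s: 4.8
ee_pos: [0.5086, -0.1156, 0.243]
eef_rot: [-3.141, 0.0, 1.856]
force: [-1.0, 1.0, -0.4]
grip_width: 0.0002
grip_force: 0.0
```

```bash
python3 look.py w3
```

```text
[ 0.50862448 -0.11555718  0.24304701] [-3.14112643e+00  2.99448836e-04  1.85600713e+00]
```

View pics/w3.png

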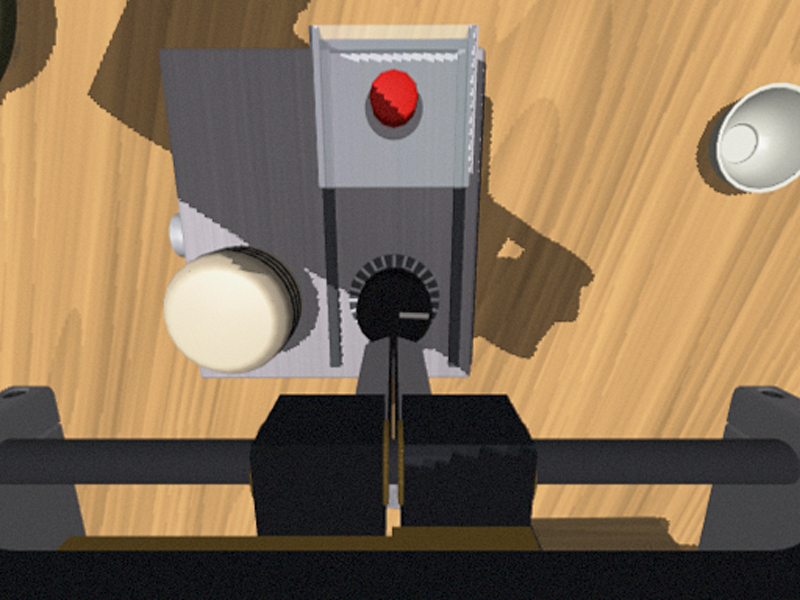

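The hood is now nearly open, with its near edge at y≈188 and the knob top at (394,97). The cap is exposed with its top centre at about (396,305) and the index mark at (413,316), pointing along mill +x.

```bash
python3 - <<'E'
from h import *
m=np.load("pics/w3m.npy",allow_pickle=True).item(); s=1.5625
f=lambda u,v,z:ray("wrist",(u/s,v/s),z,m)
e=np.array([np.cos(1.86),np.sin(1.86),0]);ey=np.array([e[1],-e[0],0])
o=ctrl.get_obs()["ee_pos"]
for n,p in dict(edge=(394,188,.171),cap=(396,305,.16),capL=(358,305,.16),capR=(433,305,.16),captop=(396,268,.16),m0=(399,316,.16),m1=(428,316,.16),knob=(394,97,.2),kb=(394,122,.19)).items():
    d=f(*p)-o;print(n,f(*p),d@e,d@ey)
E
```

```text
edge [ 0.48951251 -0.04189238  0.171     ] 0.07391377644907231 0.002508251739317421
cap [ 0.51154232 -0.11198918  0.16      ] 0.000445339622779676 0.003632353595500878
capL [ 0.48777626 -0.11897771  0.16      ] 0.0005248554932534897 -0.02113978110264897
capR [ 0.5346772  -0.10518626  0.16      ] 0.000367935530014914 0.027746591429157544
captop [ 0.50461599 -0.0885809   0.16      ] 0.02485682158077389 0.0036694559265852853
m0 [ 0.51555279 -0.1186034   0.16      ] -0.007037935067201334 0.005589975422435302
m1 [ 0.53381115 -0.11323368  0.16      ] -0.007098300113545691 0.024621472645233324
knob [ 0.47742988 -0.00107083  0.2       ] 0.11648588829312173 0.0025692616746299203
kb [ 0.48022093 -0.01047825  0.19      ] 0.10667317599335335 0.0025615051207413947
```

>>> {"name": "jog_arm", "arguments": {"motion": [[0.035, 0.0025, 0.03, 0, 0, 0, -1], [0.035, 0, 0.03, 0, 0, 0, -1], [0.015, 0, 0, 0, 0, 0, -1], [0.01, 0, 0, 0, 0, 0, -1], [0.002, 0, 0, 0, 0, 0, -1]]}}

```text
time_s: 5.35
ee_pos: [0.4835, -0.0211, 0.1835]
eef_rot: [-3.14, 0.01, 1.861]
force: [12.0, -44.3, -26.3]
grip_width: 0.0004
grip_force: 22.7
```

>>> {"name": "jog_arm", "arguments": {"motion": [[0.003, 0, 0, 0, 0, 0, -1], [0, 0, 0, 0, 0, 0, -1]]}}

```text
time_s: 5.55
ee_pos: [0.4834, -0.021, 0.1835]
eef_rot: [-3.141, 0.014, 1.859]
force: [16.1, -52.5, -28.4]
grip_width: 0.0005
grip_force: 27.4
```

>>> {"name": "jog_arm", "arguments": {"motion": [[-0.02, 0, 0, 0, 0, 0, -1], [-0.02, 0, -0.04, 0, 0, 0, -1], [-0.034, 0, -0.03, 0, 0, 0, 0.5], [-0.034, 0, 0, 0, 0, 0, 0.6], [0, 0, 0, 0, 0, 0, 0.6]]}}

```text
time_s: 6.05
ee_pos: [0.5139, -0.1211, 0.2558]
eef_rot: [3.139, 0.002, 1.858]
force: [-0.1, 0.4, -0.4]
grip_width: 0.0212
grip_force: 0.0
```

```bash
sed -i 's/^n=/n=/' look.py; python3 - <<'E'
from h import *
o=ctrl.get_obs(); m=ctrl.camera_model("wrist"); im=ctrl.camera("wrist"); np.save("pics/w4m.npy",m,allow_pickle=True)
print(o["ee_pos"],o["eef_rot"])
c=im[100:280,130:370]; cv2.imwrite("pics/w4.png",cv2.resize(c[...,::-1],None,fx=3.3,fy=3.3,interpolation=cv2.INTER_CUBIC))
# predicted cap top circle / mill-frame outlines
for z,x,y in[(.16,.513,-.1205),(.16,.513+.025*.959,-.1205+.025*.284),(.16,.513-.025*.284,-.1205+.025*.959)]:
    p,_=cv2.projectPoints(np.array([[x,y,z]]),np.array(m["rvec"]),np.array(m["tvec"]),np.array(m["intrinsics"]),None);print((p.ravel()-[130,100])*3.3)
E
```

```text
[ 0.51385458 -0.12105371  0.25580947] [3.13877001e+00 2.47232622e-03 1.85801682e+00]
[392.27098084 308.73073526]
[469.63772093 308.67003763]
[392.06688904 232.2294741 ]
```

View pics/w4.png

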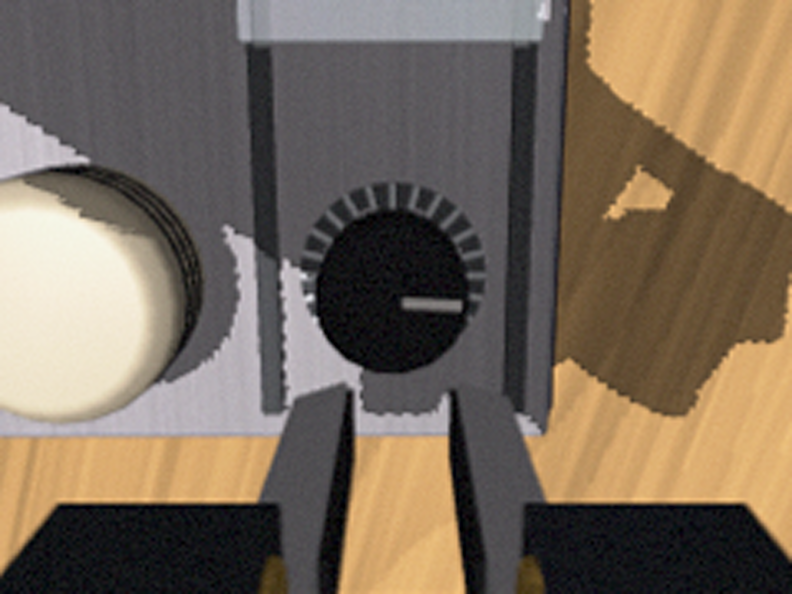

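Cap top disc is centred near (392,297) in the crop, with the mark from (402,302) to (462,306), so the cap sits 2–3 mm ahead of the tool axis. The guard is open.

>>> {"name": "jog_arm", "arguments": {"motion": [[0.002, -0.0005, 0.0, 0, 0, 0, 0.35], [0, 0, 0.0, 0, 0, 0, 0.35], [0, 0, 0.045, 0, 0, 0, 0.35], [0, 0, 0.045, 0, 0, 0, 0.35], [0, 0, 0.034, 0, 0, 0, 0.35]]}}

```text
time_s: 6.6
ee_pos: [0.511, -0.1148, 0.1275]
eef_rot: [-3.141, -0.001, 1.862]
force: [0.6, -0.5, 0.6]
grip_width: 0.0625
grip_force: 0.0
```

>>> {"name": "jog_arm", "arguments": {"motion": [[0, 0, 0, 0, 0, 0, -1], [0, 0, 0, 0, 0, 0, -1], [0, 0, 0, 0, 0, 0, -1]], "squeeze": 30}}

```text
time_s: 6.9
ee_pos: [0.5115, -0.1158, 0.1306]
eef_rot: [-3.141, 0.0, 1.861]
force: [-5.4, -0.7, -8.6]
grip_width: 0.0495
grip_force: 29.9
```

>>> {"name": "jog_arm", "arguments": {"motion": [[0, 0, 0, 0, 0, -0.1, -1], [0, 0, 0, 0, 0, -0.1, -1], [0, 0, 0, 0, 0, -0.08, -1], [0, 0, 0, 0, 0, 0, -1]]}}

```text
time_s: 7.3
ee_pos: [0.5112, -0.116, 0.1311]
eef_rot: [-3.141, 0.0, 2.144]
force: [-9.6, -3.1, -1.7]
grip_width: 0.0498
grip_force: 29.9
```

```bash
cat > st.py <<'E'
from h import *
o=ctrl.get_obs(); print(*[(k,np.round(o[k],4)) for k in("time_s","ee_pos","eef_rot","force","moment","grip_width","grip_force")],o["qpos"][5])
E
python3 st.py
```

```text
('time_s', np.float64(7.3)) ('ee_pos', array([ 0.5112, -0.116 ,  0.1311])) ('eef_rot', array([-3.1406e+00,  1.0000e-04,  2.1439e+00])) ('force', array([-9.6288, -3.0614, -1.7304])) ('moment', array([-0.4316,  1.8179,  0.0855])) ('grip_width', np.float64(0.0498)) ('grip_force', np.float64(29.9413)) -0.8654028102551446
```

>>> {"name": "jog_arm", "arguments": {"motion": [[0, 0, 0, 0, 0, -0.08, -1], [0, 0, 0, 0, 0, -0.08, -1], [0, 0, 0, 0, 0, -0.08, -1], [0, 0, 0, 0, 0, 0, -1]]}}

```text
time_s: 7.7
ee_pos: [0.5108, -0.1164, 0.1314]
eef_rot: [-3.14, -0.0, 2.384]
force: [-14.5, -4.8, 2.3]
grip_width: 0.0498
grip_force: 30.0
```

```bash
python3 st.py; python3 look.py w5
```

```text
('time_s', np.float64(7.7)) ('ee_pos', array([ 0.5108, -0.1164,  0.1314])) ('eef_rot', array([-3.1395e+00, -4.0000e-04,  2.3837e+00])) ('force', array([-14.5158,  -4.8402,   2.2593])) ('moment', array([-0.842 ,  2.8318,  0.0157])) ('grip_width', np.float64(0.0498)) ('grip_force', np.float64(29.9613)) -1.105304013430384
[ 0.51079313 -0.11643141  0.13135169] [-3.13953395e+00 -4.15930507e-04  2.38367408e+00]
```

View pics/w5.png

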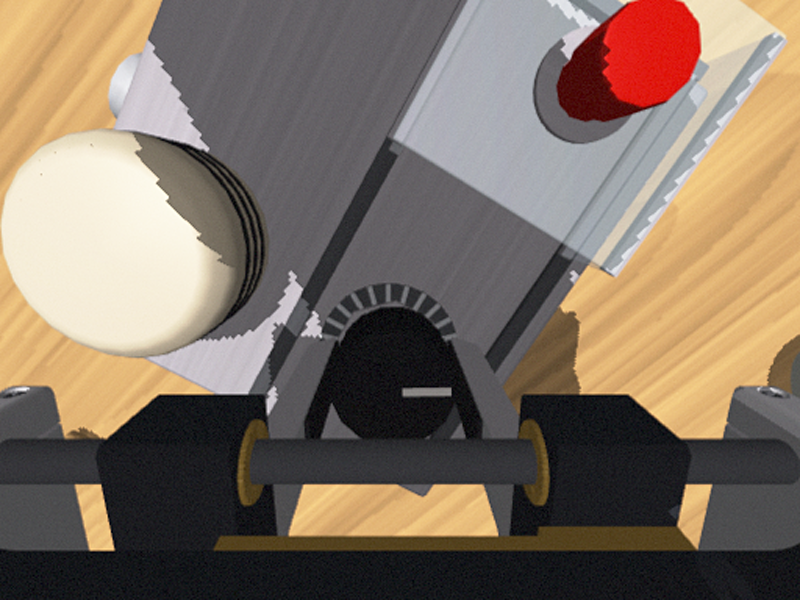

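The mark at (402–450,392) still lies along the line between the fingers. The cap has turned 0.52 rad with the gripper at near-zero torque, so anticlockwise loosens it.

>>> {"name": "jog_arm", "arguments": {"motion": [[0.0007, -0.0007, -0.0004, 0, 0, -0.09, -1], [0, 0, -0.0004, 0, 0, -0.09, -1], [0, 0, -0.0004, 0, 0, -0.09, -1], [0, 0, -0.0003, 0, 0, -0.09, -1], [0, 0, 0, 0, 0, 0, -1]]}}

```text
time_s: 8.25
ee_pos: [0.5099, -0.1167, 0.1325]
eef_rot: [-3.139, -0.001, 2.744]
force: [-12.2, -7.1, -2.5]
grip_width: 0.0498
grip_force: 29.9
```

>>> {"name": "jog_arm", "arguments": {"motion": [[0, 0, 0, 0, 0, -0.09, -1], [0, 0, 0, 0, 0, -0.09, -1], [0, 0, 0, 0, 0, -0.09, -1], [0, 0, 0, 0, 0, -0.04, -1], [0, 0, 0, 0, 0, 0, -1]]}}

```text
time_s: 8.75
ee_pos: [0.5097, -0.1173, 0.1329]
eef_rot: [-3.139, -0.001, 3.052]
force: [-14.8, -10.9, 1.9]
grip_width: 0.0496
grip_force: 30.0
```

```bash
python3 st.py
```

```text
('time_s', np.float64(8.75)) ('ee_pos', array([ 0.5097, -0.1173,  0.1329])) ('eef_rot', array([-3.1388e+00, -1.5000e-03,  3.0520e+00])) ('force', array([-14.7725, -10.8848,   1.8529])) ('moment', array([-1.9553,  2.9897, -0.0993])) ('grip_width', np.float64(0.0496)) ('grip_force', np.float64(29.9707)) -1.7744964134886516
```

>>> {"name": "jog_arm", "arguments": {"motion": [[0.001, -0.001, -0.003, 0, 0, 0, -1], [0, 0, -0.006, 0, 0, 0, -1], [0, 0, -0.01, 0, 0, 0, -1], [0, 0, -0.01, 0, 0, 0, -1], [0, 0, -0.02, 0, 0, 0, -1]]}}

```text
time_s: 9.25
ee_pos: [0.5098, -0.1165, 0.1811]
eef_rot: [3.141, 0.0, 3.051]
force: [-0.7, 0.0, -0.9]
grip_width: 0.0496
grip_force: 30.0
```

>>> {"name": "jog_arm", "arguments": {"motion": [[0, 0, -0.02, 0, 0, 0, -1], [0, 0, -0.02, 0, 0, 0, -1], [0, 0, -0.01, 0, 0, 0, -1], [0, 0, 0, 0, 0, 0, -1], [0, 0, 0, 0, 0, 0, -1]]}}

```text
time_s: 9.75
ee_pos: [0.5096, -0.1167, 0.2296]
eef_rot: [3.141, -0.0, 3.051]
force: [-0.9, 0.8, -0.8]
grip_width: 0.0498
grip_force: 30.0
```

```bash
python3 st.py; python3 look.py w6; python3 look.py s6 scene
```

```text
('time_s', np.float64(9.75)) ('ee_pos', array([ 0.5096, -0.1167,  0.2296])) ('eef_rot', array([ 3.1414e+00, -2.0000e-04,  3.0510e+00])) ('force', array([-0.9239,  0.8318, -0.8496])) ('moment', array([-0.0205,  0.065 , -0.0074])) ('grip_width', np.float64(0.0498)) ('grip_force', np.float64(29.9567)) -1.7754239684011695
[ 0.50956639 -0.11667804  0.22958636] [ 3.14141346e+00 -1.74522307e-04  3.05095133e+00]
[ 0.50938696 -0.11671256  0.22917626] [ 3.14132539e+00 -1.03223237e-03  3.05086150e+00]
```

View pics/w6.png

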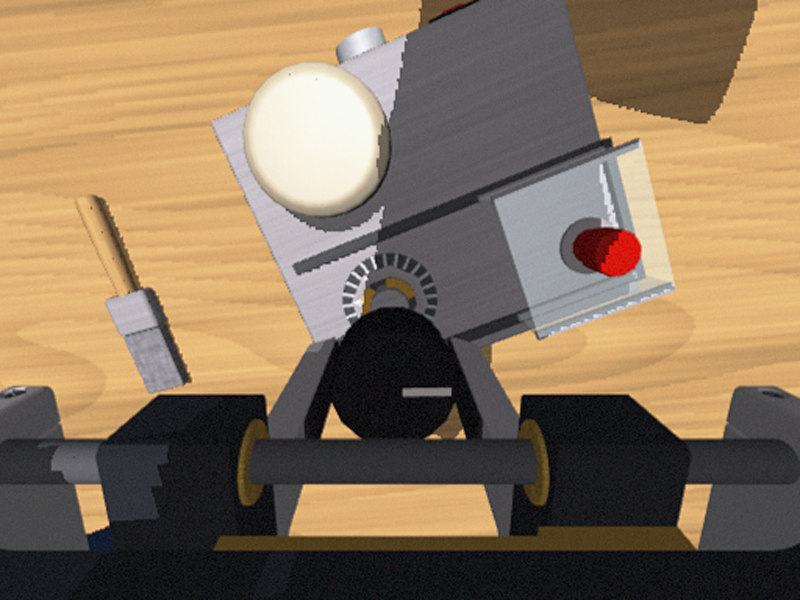

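View pics/s6.png

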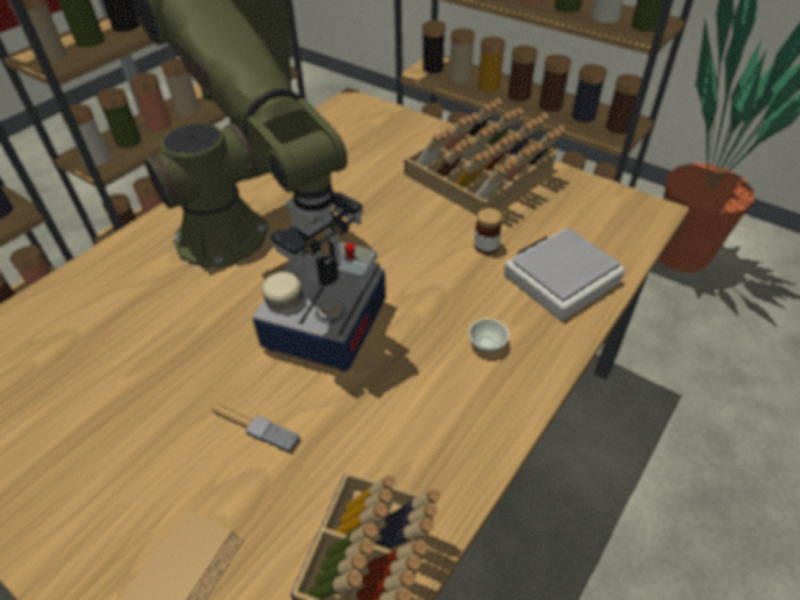

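The wrist view shows the cap held upright, with its mark at (427,392). The spindle is bare at (390,295) and the guard is open. In the scene view, the jar, bowl and brush haven't moved.

```bash
python3 -c "
from station import ctrl
print(ctrl.hand_in())"
```

```text
the job is handed in; nothing more can be done
None
```

I slid the guard fully open, unscrewed the cap anticlockwise (a right-hand thread) and handed in with it gripped upright about 97 mm above its seat. The first way I tried loosened it, so I never turned it clockwise. The hand-in gave no verdict.

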